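# Brush out the turned pots

### The arm

A 6-joint arm with a two-finger parallel gripper is mounted at the origin on the work surface. World frame = base frame: x ahead of the robot, y to its left, z up, the work surface at z = 0. Lengths are in m, angles in rad, forces in N, time in s.
With the tool pointing down it reaches from about 0.275 to 0.825 m from the base axis. Payload 4.9 kg.
Tool frame: the origin (TCP) lies midway between the tips of the shut fingers; the grasp point (between the pads) lies 19 mm behind it (bot.grip_depth is the distance from the TCP to the grasp point, in m); z points along the fingers, y is the line along which they close (so a half turn about z gives the same grasp; the last joint's range is limited). The gripper opens to 85 mm and grips with 20 to 120 N. Pads are 22 mm wide; open, the fingers measure 114 mm over their backs; the gripper's body (76 mm by 85 mm) begins 54 mm behind the grasp point. The pads swing forward as they close: fully open they stand 13 mm farther back than shut.
Start: joints at [-1.388, 0.326, -0.193, 1.052, 0, 1.437], TCP at [0.171, -0.523, 0.231] pointing down, gripper open.
Joint ranges: [-2.65, 2.65], [-0.97, 1.79], [-1.3, 1.35], [-1.93, 2.1], [-1.47, 1.37], [-3.14, 3.14]. Speed limits (rad/s): [2.57, 2.57, 3.14, 3.14, 3.14, 3.14].

### API

Orientations are given as a unit quaternion [w, x, y, z].
In Python, from cell import bot gives the robot as it stands. Calls block until the motion is done:
- bot.move_pose(position, orientation): joint-space move of the TCP to a pose.
- bot.move_linear(position, speed=0.15, rotation=None, until_force=None): straight line of the TCP; rotation=None keeps the orientation; speed is the mean speed in m/s. With until_force (N) it stops when the force on the tool has changed by that much, and returns True; else False.
- bot.goto_joints(angles): joint-space move.
- bot.set_gripper(opening, grasp_force=None): opening from 0.0 (shut) to 1.0 (fully open); grasp_force is the grip in N (None keeps the last); returns when the fingers have stopped.
- bot.wait(seconds).
- bot.solve_ik(position, orientation): joint angles nearest the present ones, or None.
- bot.camera(name): name is "scene" or "top" or "wrist"; returns the picture (480x640x3 uint8, red, green, blue); there is no depth.
- bot.calibration(name): a dict with "mtx" (3x3 intrinsics, pixels), "k1" (the pictures are not rectified: a ray, as slopes to the right and down, at radius r is drawn at 1 + k1 r^2 times it, then the intrinsics apply), "extrinsics" (4x4, takes a point from world to camera coordinates); the wrist camera has in their place "hand_eye" (4x4, takes a point from camera to tool coordinates, whose origin is the TCP and whose axes are the flange's). Camera axes: x right, y down, z forward; pixel columns grow to the right and rows downward; lengths in m; the calibration is good to about 2 mm. A picture is of the moment at which its call begins: read the wrist's pose just before it. calibration takes no time and is no camera call.
A pose or a line that the arm cannot do raises bot.PlanningError and nothing moves.
- bot.close_job(): hands the job in; it is judged then, once.
Trained networks look in the newest picture that a camera, given by its name, has taken for a name from the list of things; names that differ only in an ending like _2 or _b are one class to them, and where a whole thing is asked for, a point or a joint stands for the part that bears it (a point fixed in the world has none). Each returns a list of dicts, best first, with "confidence" (0 to 1); they miss things now and then, are a little off and sometimes report something else, mostly with a low value. They report only what shows in the picture. A call takes as long as a camera call. They do not tell look-alikes from the thing itself.
- bot.search_frame(camera, thing): "bbox" ([left, top, width, height] in pixels, round what is visible of it).
Readings, each from a call of its own:
- bot.read_clock(): time.
- bot.read_joint_positions(): joint angles.
- bot.read_joint_vel(): joint speeds.
- bot.read_joint_efforts(): joint torques, N m.
- bot.read_position(): TCP position.
- bot.read_tool_rot(): TCP orientation.
- bot.read_ft_force(): force on the tool from outside, world axes, zero at the start.
- bot.read_moment(): the same for the moment, N m.
- bot.read_gripper_width(): opening from 0.0 (shut) to 1.0 (fully open).
- bot.read_finger_force(): force on a finger pad.
Only numpy, scipy, OpenCV 4.12 (cv2) and the standard library are available. Lean on these libraries where they do the work, as an engineer would, in place of code of your own. Each camera call takes 0.05 s, during which the arm holds its last target. There are 200 camera calls.

### The job

Lift every open wooden pot out of the crate and stand them all upright on the plywood board, leaving the solid blank in the crate. Then take the long brush from its stand and brush out each pot in order of height, tallest first: tip right down to the bottom, up to the rim, and down to the bottom again. Finally hang the brush back in its stand by the collar, leave the pots standing on the board, and do not disturb the other things on the bench.

Things in the scene. Friction and masses are not known exactly. Their poses are not given: they have to be found in the camera images.
- tall_pot: open turned wooden pot, plain brown wood, round, 105 mm high, outer diameter 60 mm, mouth bore 51 mm, wall 4.5 mm, floor 8 mm thick; origin at the centre of its underside, z up to the mouth. May be absent (then None)
- tall_pot_in (a point): centre of the inner floor of that pot, 8 mm above its underside and 97 mm below the rim
- mid_pot: open turned wooden pot, plain brown wood, round, 85 mm high, outer diameter 60 (foot) to 64 (rim) mm, mouth bore 55 mm, wall 4.5 mm, floor 8 mm thick; origin at the centre of its underside, z up to the mouth. May be absent (then None)
- mid_pot_in (a point): centre of the inner floor of that pot, 8 mm above its underside and 77 mm below the rim
- short_pot: open turned wooden pot, plain brown wood, round, 65 mm high, outer diameter 62 (foot) to 66 (rim) mm, mouth bore 57 mm, wall 4.5 mm, floor 8 mm thick; origin at the centre of its underside, z up to the mouth. May be absent (then None)
- short_pot_in (a point): centre of the inner floor of that pot, 8 mm above its underside and 57 mm below the rim
- blank: solid turned wooden cylinder (no hollow), 58 mm diameter, 75 mm high, standing in the crate among the pots; it stays in the crate. Origin at the centre of its underside
- crate: fixed open wooden crate, outer 280 mm (its x) by 220 mm (its y), 50 mm high, walls and floor 8 mm; the pots and the blank stand in it in two rows of two, centres about 120 mm apart along x and 94 mm along y (so fingers closing along the crate's x have room). Origin at the centre of its underside; it may be on the robot's left or right
- board: fixed plywood board lying on the bench, 220 mm (its x) by 300 mm (its y), 12 mm thick, empty; origin at the centre of its underside. It lies on the other side from the crate
- brush: long brush, 206 mm: round black bristle head 44 mm wide from 0 to 75 mm above the tip (bristles yield, stiff core 26 mm wide), 10 mm steel stem from 75 to 110, brass collar 34 mm wide from 110 to 116, square wooden handle 22 x 22 mm (faces along its x and y) from 116 to 206. Origin at the tip of the head, z up to the handle. It hangs upright in the stand by its collar
- brush_collar (a point): centre of the underside of the brush's collar, 110 mm above the tip
- stand: fixed steel brush stand: foot plate 8 mm thick, post at its back (+x), horizontal fork 120 to 130 mm above the bench, 60 mm wide, its 20 mm slot open to the stand's -x (roughly to the robot); prongs end 28 mm in front of the slot point, the slot closes 10 mm behind it. The stem enters from the front, the collar rests on the fork. Origin on the bench below the slot point
- stand_rest (a point): the slot point: where the collar's underside centre rests, on top of the fork, 130 mm above the bench
- mallet: bystander, to be left alone: hammer about 300 mm long lying on the bench
- chisel: bystander, to be left alone: turning chisel about 200 mm long lying on the bench
- wax: bystander, to be left alone: amber jar of wax, 64 mm wide, 70 mm high
- sanding_block: bystander, to be left alone: cork sanding block 100 x 60 x 35 mm
- offcut: bystander, to be left alone: dark wood offcut 120 x 50 x 40 mm
- dish: bystander, to be left alone: white dish, 100 mm wide, 35 mm high
Not all that is in view belongs to the job. Several things have the shape of the brush; the one meant has the colours described above.

How it is judged:
On the way, in this order (a step that is already met when the one before it is completed fails the run):
1. every pot stands upright on the plywood board, at rest, let go (x of tall_pot in the frame of board between -0.105 and 0.105 m and y of tall_pot in the frame of board between -0.145 and 0.145 m and z of tall_pot in the frame of board between 0.006 and 0.018 m and angle between each of tall_pot, mid_pot, short_pot's own z axis and vertical below 0.15 rad and linear speed of each of tall_pot, mid_pot, short_pot below 0.03 m/s and contact force between the fingers and tall_pot below 0.2 N and x of mid_pot in the frame of board between -0.105 and 0.105 m and y of mid_pot in the frame of board between -0.145 and 0.145 m and z of mid_pot in the frame of board between 0.006 and 0.018 m and contact force between the fingers and mid_pot below 0.2 N and x of short_pot in the frame of board between -0.105 and 0.105 m and y of short_pot in the frame of board between -0.145 and 0.145 m and z of short_pot in the frame of board between 0.006 and 0.018 m and contact force between the fingers and short_pot below 0.2 N), for 0.2 s.
2. the brush tip is down at the inner floor of the tall pot (within 16 mm) (z of brush in the frame of tall_pot_in between -0.01 and 0.016 m and horizontal distance between brush and tall_pot_in below 0.028 m), for 0.1 s.
3. the brush tip is drawn up to the rim of the tall pot (within 20 mm of it, or above it) (z of brush in the frame of tall_pot_in above 0.077 m and horizontal distance between brush and tall_pot_in below 0.028 m), for 0.1 s.
4. the brush tip is down at the inner floor of the tall pot again (all of step 2), for 0.1 s.
5. the brush tip is down at the inner floor of the mid pot (within 16 mm) (z of brush in the frame of mid_pot_in between -0.01 and 0.016 m and horizontal distance between brush and mid_pot_in below 0.028 m), for 0.1 s.
6. the brush tip is drawn up to the rim of the mid pot (within 20 mm of it, or above it) (z of brush in the frame of mid_pot_in above 0.057 m and horizontal distance between brush and mid_pot_in below 0.028 m), for 0.1 s.
7. the brush tip is down at the inner floor of the mid pot again (all of step 5), for 0.1 s.
8. the brush tip is down at the inner floor of the short pot (within 16 mm) (z of brush in the frame of short_pot_in between -0.01 and 0.016 m and horizontal distance between brush and short_pot_in below 0.028 m), for 0.1 s.
9. the brush tip is drawn up to the rim of the short pot (within 20 mm of it, or above it) (z of brush in the frame of short_pot_in above 0.037 m and horizontal distance between brush and short_pot_in below 0.028 m), for 0.1 s.
10. the brush tip is down at the inner floor of the short pot again (all of step 8), for 0.1 s.
At the end, for the whole second after the job is handed in: All the pots present stand upright (within 0.15 rad) on the board with their centres at least 5 mm inside its edges, at rest; the brush hangs upright in the stand (within 0.15 rad) with its collar within 14 mm of the slot point, at rest; the blank is in the crate (x of tall_pot in the frame of board between -0.105 and 0.105 m and y of tall_pot in the frame of board between -0.145 and 0.145 m and z of tall_pot in the frame of board between 0.006 and 0.018 m and angle between each of tall_pot, mid_pot, short_pot, brush's own z axis and vertical below 0.15 rad and linear speed of each of tall_pot, mid_pot, short_pot, brush below 0.03 m/s and x of mid_pot in the frame of board between -0.105 and 0.105 m and y of mid_pot in the frame of board between -0.145 and 0.145 m and z of mid_pot in the frame of board between 0.006 and 0.018 m and x of short_pot in the frame of board between -0.105 and 0.105 m and y of short_pot in the frame of board between -0.145 and 0.145 m and z of short_pot in the frame of board between 0.006 and 0.018 m and distance between brush_collar and stand_rest below 0.014 m and z of blank in the frame of crate below 0.05 m and x of blank in the frame of crate between -0.14 and 0.14 m and y of blank in the frame of crate between -0.11 and 0.11 m); the robot touches nothing.
It fails at once if another thing on the bench (hammer, chisel, wax jar, sanding block, offcut, dish) is pushed aside by more than 4 cm (distance of any of mallet, chisel, wax, sanding_block, offcut, dish from where it was at the start of the episode above 0.04 m).
It fails at once if the solid blank is lifted out of the crate (z of blank in the frame of crate above 0.07 m).
Of tall_pot, mid_pot, short_pot only 2 to 3 are there at a start; the rules pass over those that are not, and their reading is None.
At some moment in a run one of tall_pot, mid_pot, short_pot may be knocked a few centimetres aside while the robot is not near it.
It also fails if it takes over 210 s, if anything falls off the work surface, if the arm or the gripper's body presses on something with over 40 N, if the wrist force passes 120 N, or if a joint passes its speed limit or range.

## Working session

There is one attempt and no reset: what is moved stays moved. The work goes in short steps, each a Python script; the robot and the scene stay as the last script left them, time stands still between calls to the robot, and variables do not carry over. Pictures are saved under pics/ and viewed, at most 14 in all, crops included, and the job is handed in when it is done.

```bash
mkdir -p pics; ls; python3 - <<'E'
from cell import bot
import cv2,numpy as np
for n in ("scene","top","wrist"):
    im=bot.camera(n); cv2.imwrite(f"pics/{n}0.png",im[:,:,::-1])
    c=bot.calibration(n); print(n,{k:np.round(v,4).tolist() for k,v in c.items()})
    for t in ("tall_pot","mid_pot","short_pot","blank","crate","board","brush","stand"):
        print(t,[(np.round(d["bbox"]).astype(int).tolist(),round(d["confidence"],2)) for d in bot.search_frame(n,t)][:5])
print(bot.read_clock(),bot.read_tool_rot(),bot.grip_depth)
E
```

```text
pics
scene {'mtx': [[616.9291, 0.0, 315.4825], [0.0, 616.9291, 236.8904], [0.0, 0.0, 1.0]], 'k1': -0.0997, 'extrinsics': [[0.505, 0.8631, -0.0107, -0.285], [0.6671, -0.3981, -0.6297, -0.3084], [-0.5478, 0.3109, -0.7767, 1.8908], [0.0, 0.0, 0.0, 1.0]]}
tall_pot [([418, 194, 29, 42], 0.67)]
mid_pot [([391, 170, 30, 36], 0.79)]
short_pot []
blank [([387, 214, 26, 36], 0.74), ([307, 221, 21, 62], 0.17)]
crate [([340, 164, 126, 110], 0.62)]
board [([146, 242, 151, 124], 0.86), ([416, 189, 29, 42], 0.27)]
brush [([328, 193, 13, 58], 0.92), ([368, 231, 15, 60], 0.78), ([345, 210, 16, 59], 0.77), ([309, 219, 18, 63], 0.56)]
stand [([296, 245, 53, 62], 0.73)]
top {'mtx': [[513.3469, 0.0, 317.5517], [0.0, 513.3469, 236.3696], [0.0, 0.0, 1.0]], 'k1': -0.0626, 'extrinsics': [[-0.012, -0.9999, 0.0013, -0.0009], [-0.9839, 0.0116, -0.1785, 0.5607], [0.1785, -0.0034, -0.9839, 1.6527], [0.0, 0.0, 0.0, 1.0]]}
tall_pot [([204, 211, 27, 23], 0.73)]
mid_pot [([209, 241, 19, 30], 0.58)]
short_pot []
blank [([241, 212, 19, 22], 0.61)]
crate [([202, 198, 70, 86], 0.61), ([207, 241, 26, 29], 0.56)]
board [([342, 204, 95, 77], 0.91), ([201, 198, 72, 86], 0.51)]
brush [([286, 206, 16, 25], 0.8), ([291, 231, 10, 20], 0.73), ([320, 203, 8, 25], 0.48)]
stand [([310, 194, 26, 40], 0.7)]
wrist {'mtx': [[376.366, 0.0, 315.0825], [0.0, 376.366, 241.9098], [0.0, 0.0, 1.0]], 'k1': -0.037, 'hand_eye': [[-0.0005, -0.9634, -0.2679, 0.0679], [1.0, -0.0006, 0.0003, 0.0006], [-0.0005, -0.2679, 0.9634, -0.1419], [0.0, 0.0, 0.0, 1.0]]}
tall_pot []
mid_pot []
short_pot []
blank []
crate [([326, 0, 96, 56], 0.28)]
board []
brush []
stand []
1.35 [1.87558728e-05 9.87481222e-01 1.57736605e-01 1.25720201e-05] 0.0187
```

```bash
python3 - <<'E'
import cv2
a=cv2.imread("pics/scene0.png")[150:400,130:530]; b=cv2.imread("pics/top0.png")[170:320,170:470]
cv2.imwrite("pics/c1.png",cv2.resize(a,(800,500),interpolation=cv2.INTER_CUBIC));cv2.imwrite("pics/c2.png",cv2.resize(b,(800,400),interpolation=cv2.INTER_CUBIC))
E
```

```text
(no output)
```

View pics/c1.png

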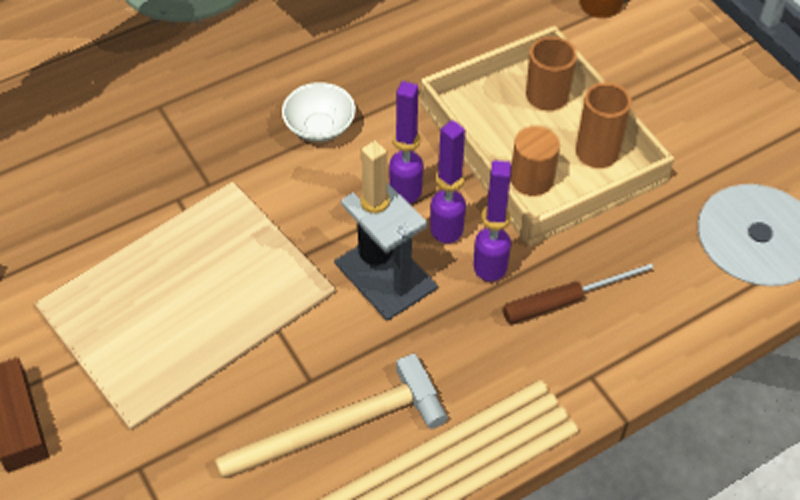

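View pics/c2.png

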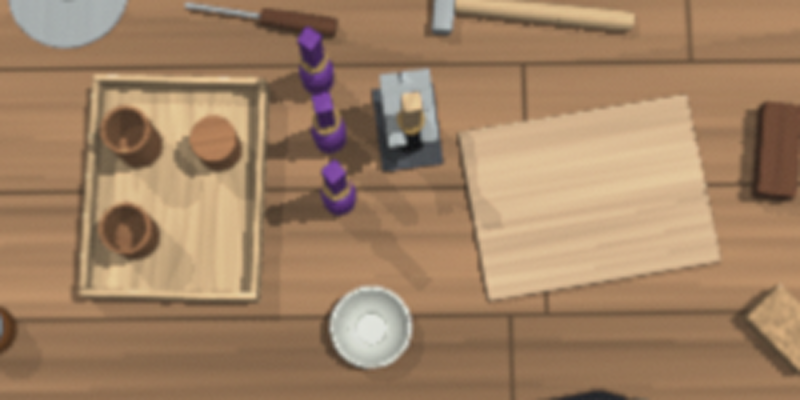

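The scene picture shows the crate on the left (+y) with two open pots: the tall one near c1 (603,125) and the other near (550,75). The blank is at (536,160). The real brush (wooden handle, black head) is in the stand at (374,175), and there are three purple look-alikes between stand and crate. The board is empty, on the −y side.

```bash
cat > h.py <<'E'
from cell import bot
import cv2, numpy as np
from scipy.spatial.transform import Rotation as R
def rot(q): return R.from_quat(np.roll(q,-1)).as_matrix()
def cam_pose(n):
    c=bot.calibration(n)
    if n=="wrist":
        T=np.eye(4); T[:3,:3]=rot(bot.read_tool_rot()); T[:3,3]=bot.read_position()
        return c,T@c["hand_eye"]
    return c,np.linalg.inv(c["extrinsics"])
def dist(c): return np.array([c["k1"],0,0,0,0.])
def ray(cp,px):
    c,T=cp
    p=cv2.undistortPoints(np.array([[px]],float),np.array(c["mtx"]),dist(c))[0,0]
    d=T[:3,:3]@np.array([p[0],p[1],1]); return T[:3,3],d/np.linalg.norm(d)
def onplane(cp,px,z):
    o,d=ray(cp,px); return o+d*(z-o[2])/d[2]
def proj(cp,X):
    c,T=cp; M=np.linalg.inv(T)
    return cv2.projectPoints(np.atleast_2d(X).astype(float),cv2.Rodrigues(M[:3,:3])[0],M[:3,3],np.array(c["mtx"]),dist(c))[0][:,0]
def tri(rays):
    A=sum(np.eye(3)-np.outer(d,d) for o,d in rays); b=sum((np.eye(3)-np.outer(d,d))@o for o,d in rays)
    X=np.linalg.solve(A,b); return X,max(np.linalg.norm((np.eye(3)-np.outer(d,d))@(X-o)) for o,d in rays)
def down(yaw):  # tool z down, tool y (closing line) at angle yaw in world xy
    y=np.array([np.cos(yaw),np.sin(yaw),0]); z=np.array([0,0,-1.]); x=np.cross(y,z)
    return np.roll(R.from_matrix(np.c_[x,y,z]).as_quat(),1)
E
python3 - <<'E'
from h import *
t=cam_pose("top"); s=cam_pose("scene")
ct=lambda x,y:(x/2.667+170-.3,y/2.667+170-.3); cs=lambda x,y:(x/2+130-.25,y/2+150-.25)
for n,pt,ps in (("tallrim",(127,130),(608,100)),("midrim",(127,228),(552,57)),("blanktop",(214,141),(536,144)),("brushtop",(411,96),(374,149)),("purp1",(309,38),(500,168)),("purp2",(322,101),(452,128)),("purp3",(335,170),(407,88))):
    print(n,*np.round(tri([ray(t,ct(*pt)),ray(s,cs(*ps))]),3))
for c in ((460,133),(687,96),(719,262),(490,300)): print("board",np.round(onplane(t,ct(*c),.012),3))
for c in ((93,77),(267,80),(257,300),(78,298)): print("crate",np.round(onplane(t,ct(*c),.05),3))
E
```

```text
Traceback (most recent call last):
ValueError: setting an array element with a sequence. The requested array has an inhomogeneous shape after 1 dimensions. The detected shape was (2,) + inhomogeneous part.
```

```bash
python3 - <<'E'
from h import *
t=cam_pose("top"); s=cam_pose("scene")
ct=lambda x,y:(x/2.667+170-.3,y/2.667+170-.3); cs=lambda x,y:(x/2+130-.25,y/2+150-.25)
for n,pt,ps in (("tallrim",(127,130),(608,100)),("midrim",(127,228),(552,57)),("blanktop",(214,141),(536,144)),("brushtop",(411,96),(374,149)),("purp1",(309,38),(500,168)),("purp2",(322,101),(452,128)),("purp3",(335,170),(407,88))):
    X,e=tri([ray(t,ct(*pt)),ray(s,cs(*ps))]); print(n,np.round(X,3),round(e,4))
for c in ((460,133),(687,96),(719,262),(490,300)): print("board",np.round(onplane(t,ct(*c),.012),3))
for c in ((93,77),(267,80),(257,300),(78,298)): print("crate",np.round(onplane(t,ct(*c),.05),3))
E
```

```text
tallrim [0.614 0.318 0.109] 0.0031
midrim [0.497 0.319 0.085] 0.0017
blanktop [0.606 0.216 0.076] 0.0024
brushtop [ 0.621 -0.027  0.23 ] 0.0002
purp1 [0.698 0.09  0.204] 0.0007
purp2 [0.623 0.075 0.206] 0.0005
purp3 [0.543 0.062 0.207] 0.0018
board [ 0.625 -0.092  0.012]
board [ 0.671 -0.387  0.012]
board [ 0.455 -0.417  0.012]
board [ 0.411 -0.126  0.012]
crate [0.695 0.372 0.05 ]
crate [0.688 0.152 0.05 ]
crate [0.411 0.163 0.05 ]
crate [0.415 0.383 0.05 ]
```

```bash
python3 - <<'E'
from h import *
for yaw in (-.04,np.pi-.04):
    for p in ((.555,.27,.3),(.61,.318,.1),(.5,.319,.1),(.55,-.2,.2),(.62,-.03,.25)):
        q=bot.solve_ik(np.array(p),down(yaw)); print(round(yaw,2),p,None if q is None else np.round(q,2))
q=down(np.pi-.04)
bot.move_linear(np.array(bot.read_position())+[0,0,.1])
def shots(tag,pos):
    for i,p in enumerate(pos):
        bot.move_pose(p,q); bot.wait(.2); cp=cam_pose("wrist"); im=bot.camera("wrist")
        np.savez(f"pics/{tag}{i}.npz",T=cp[1]); cv2.imwrite(f"pics/{tag}{i}.png",im[:,:,::-1])
        for t in ("tall_pot","mid_pot","short_pot","blank","stand","brush","board"):
            print(tag,i,t,[(np.round(d["bbox"]).astype(int).tolist(),round(d["confidence"],2)) for d in bot.search_frame("wrist",t)][:3])
shots("cr",[(.50,.32,.32),(.60,.32,.32)])
print(bot.read_clock())
E
```

```text
-0.04 (0.555, 0.27, 0.3) [0.33 0.42 0.13 1.27 0.   1.94]
-0.04 (0.61, 0.318, 0.1) [0.37 0.68 0.04 0.93 0.   1.98]
-0.04 (0.5, 0.319, 0.1) [ 0.44  0.52 -0.25  0.8   0.    2.05]
-0.04 (0.55, -0.2, 0.2) [-0.47  0.41 -0.15  1.01  0.    1.14]
-0.04 (0.62, -0.03, 0.25) [-0.17  0.45  0.04  1.16  0.    1.44]
3.1 (0.555, 0.27, 0.3) [ 0.33  0.42  0.13  1.27  0.   -1.2 ]
3.1 (0.61, 0.318, 0.1) [ 0.37  0.68  0.04  0.93  0.   -1.16]
3.1 (0.5, 0.319, 0.1) [ 0.44  0.52 -0.25  0.8   0.   -1.09]
3.1 (0.55, -0.2, 0.2) [-0.47  0.41 -0.15  1.01  0.   -2.01]
3.1 (0.62, -0.03, 0.25) [-0.17  0.45  0.04  1.16  0.   -1.7 ]
cr 0 tall_pot [([165, 176, 78, 69], 0.81)]
cr 0 mid_pot [([286, 176, 64, 61], 0.85)]
cr 0 short_pot []
cr 0 blank [([166, 70, 72, 66], 0.56)]
cr 0 stand []
cr 0 brush [([98, 0, 42, 13], 0.66)]
cr 0 board []
cr 1 tall_pot [([267, 171, 59, 68], 0.95), ([267, 65, 64, 67], 0.31)]
cr 1 mid_pot [([372, 169, 75, 64], 0.97)]
cr 1 short_pot []
cr 1 blank [([267, 66, 64, 65], 0.69)]
cr 1 stand []
cr 1 brush [([202, 1, 24, 5], 0.44)]
cr 1 board []
7.0167
```

View pics/cr0.png

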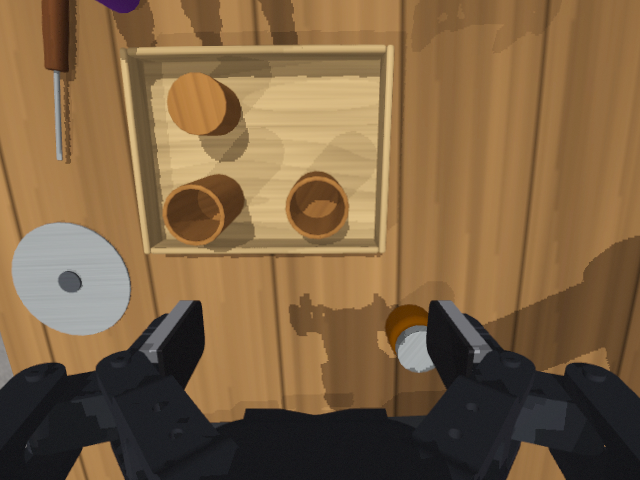

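View pics/cr1.png

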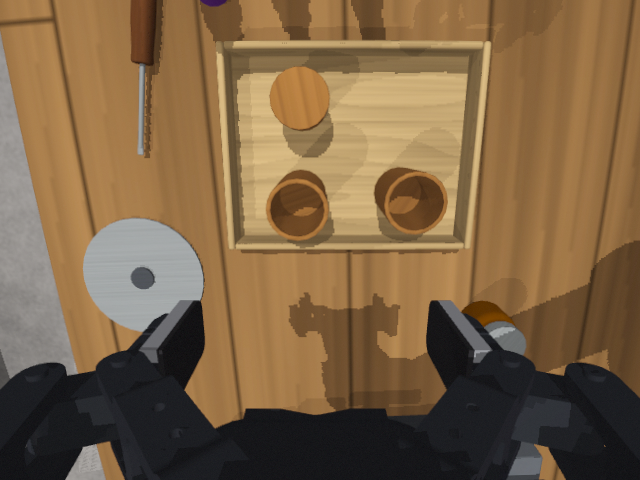

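The wrist pictures show, in cr0, the tall pot's rim at (195,214), the other pot's rim at (317,205) and the blank's top at (197,103). In cr1 these are at (298,209), (415,202) and (299,98). The wax jar stands near (410,340) in cr0.

```bash
python3 - <<'E'
from h import *
c=bot.calibration("wrist"); cps=[(c,np.load(f"pics/cr{i}.npz")["T"]) for i in (0,1)]
P={"tall":((195,214),(298,209)),"mid":((317,205),(415,202)),"blank":((197,103),(299.5,98)),"wax":((417,348),(508,342)),
 "cTL":((124,50),(219,43)),"cTR":((393,46),(490,42)),"cBR":((384,253),(468,247)),"cBL":((147,253),(232,248))}
X={}
for k,v in P.items():
    x,e=tri([ray(cp,p) for cp,p in zip(cps,v)]); X[k]=x; print(k,np.round(x,4),round(e,4))
for k,z in (("tall",.113),("mid",.093),("mid",.073),("blank",.083)): print(k,z,[np.round(onplane(cp,p,z)[:2],4) for cp,p in zip(cps,P[k])])
# rim radius check via horizontal width in picture 0/1 for the second pot
for z in (.073,.093):
    print(z,[np.round(np.linalg.norm(onplane(cps[i],(a,y),z)-onplane(cps[i],(b,y),z)),4) for i,a,b,y in ((0,286,349,205),(1,383,447.5,202))])
E
```

```text
tall [0.6155 0.3167 0.109 ] 0.0002
mid [0.4985 0.3174 0.0874] 0.0008
blank [0.6101 0.214  0.0795] 0.0004
wax [0.3982 0.4706 0.1074] 0.0006
cTL [0.6911 0.1539 0.0422] 0.0001
cTR [0.4153 0.164  0.047 ] 0.0003
cBR [0.423  0.3826 0.0436] 0.0012
cBL [0.6963 0.37   0.0507] 0.0003
tall 0.113 [array([0.6142, 0.3158]), array([0.6153, 0.3162])]
mid 0.093 [array([0.4985, 0.3156]), array([0.5   , 0.3173])]
mid 0.073 [array([0.4986, 0.3191]), array([0.4947, 0.3208])]
blank 0.083 [array([0.6091, 0.214 ]), array([0.61  , 0.2147])]
0.073 [np.float64(0.0658), np.float64(0.0679)]
0.093 [np.float64(0.0624), np.float64(0.0644)]
```

The pots sit 4 mm low by triangulation, like the blank and the crate, so the rims fit 113 mm and 93 mm: tall and mid, with no short pot. I'll move the tall pot first, then look again.

```bash
cat >> h.py <<'E'
Q=down(np.pi-.04); BC=np.array([.5405,-.2555]); BY=.156
def bw(x,y): return BC+np.array([np.cos(BY)*x-np.sin(BY)*y,np.sin(BY)*x+np.cos(BY)*y])
def carry(src,zg,dst):
    bot.set_gripper(1.0); bot.move_pose([*src,.25],Q)
    hit=bot.move_linear([*src,zg],speed=.12,until_force=12)
    print("hit",hit,np.round(bot.read_position(),4))
    if hit: raise SystemExit
    bot.set_gripper(0.,grasp_force=40); print("width",bot.read_gripper_width(),"f",bot.read_finger_force())
    bot.move_linear([*src,.31],speed=.15); print("lifted",bot.read_gripper_width(),bot.read_ft_force())
    bot.move_linear([*dst,.31],speed=.3); bot.wait(.3)
    bot.move_linear([*dst,zg+.025],speed=.15)
    print("down",bot.move_linear([*dst,zg-.004],speed=.03,until_force=4),np.round(bot.read_position(),4), "expect z",zg+.004)
    bot.set_gripper(1.0); bot.wait(.3); bot.move_linear([*dst,.31],speed=.15); print("t",bot.read_clock())
E
python3 - <<'E'
from h import *
carry((.615,.316),.056,bw(0,.075))
bot.move_pose([.53,.32,.32],Q); bot.wait(.2); cp=cam_pose("wrist"); im=bot.camera("wrist"); np.savez("pics/cr2.npz",T=cp[1]); cv2.imwrite("pics/cr2.png",im[:,:,::-1])
print(proj(cp,[.4985,.316,.093]),[(d["bbox"],d["confidence"]) for d in bot.search_frame("wrist","mid_pot")])
E
```

```text
hit False [0.6156 0.3162 0.0569]
width 0.7077084145365785 f 42.048260159790516
lifted 0.7092928917970642 [ 0.95185423 -0.82773986 -1.21878623]
down True [ 0.529  -0.1814  0.0607] expect z 0.06
t 18.575
[[347.5291455  204.61580622]] [([312.8, 171.4, 66.1, 67.3], 0.9), ([407.2, 304.8, 26.5, 61.3], 0.55)]
```

```bash
python3 - <<'E'
from h import *
carry((.4985,.316),.046,bw(0,-.075))
def shot(tag,p,things):
    bot.move_pose(p,Q); bot.wait(.2); cp=cam_pose("wrist"); im=bot.camera("wrist"); np.savez(f"pics/{tag}.npz",T=cp[1]); cv2.imwrite(f"pics/{tag}.png",im[:,:,::-1])
    for t in things: print(tag,t,[(np.round(d["bbox"]).astype(int).tolist(),round(d["confidence"],2)) for d in bot.search_frame("wrist",t)][:3])
shot("bd0",[.50,-.22,.36],("tall_pot","mid_pot","board"))
shot("bd1",[.60,-.22,.36],("tall_pot","mid_pot","board"))
shot("st0",[.57,.06,.36],("brush","stand"))
shot("st1",[.64,.06,.36],("brush","stand"))
print(bot.read_clock())
ims=[cv2.imread(f"pics/{t}.png") for t in ("bd0","bd1","st0","st1")]
cv2.imwrite("pics/bd.png",np.vstack([ims[0][:300,60:580],ims[1][:300,60:580]]))
cv2.imwrite("pics/st.png",np.hstack([i[:300,120:520] for i in ims[2:]]))
E
```

```text
hit False [0.499  0.3163 0.0467]
width 0.7385316492810499 f 43.34161469513674
lifted 0.7454925317707295 [ 0.18454012 -0.24204098 -1.68630192]
down True [ 0.5517 -0.3295  0.0507] expect z 0.05
t 32.9917
bd0 tall_pot [([263, 203, 55, 67], 0.96)]
bd0 mid_pot [([228, 70, 66, 68], 0.83), ([263, 206, 54, 62], 0.27)]
bd0 board [([168, 22, 214, 263], 0.78)]
bd1 tall_pot [([350, 199, 58, 67], 0.72), ([252, 293, 87, 108], 0.49)]
bd1 mid_pot [([327, 65, 63, 67], 0.89), ([347, 198, 62, 67], 0.24)]
bd1 board [([248, 19, 206, 264], 0.62), ([198, 382, 24, 45], 0.21)]
st0 brush [([225, 96, 66, 42], 0.92), ([322, 176, 46, 68], 0.82), ([149, 207, 87, 73], 0.81)]
st0 stand [([194, 86, 116, 80], 0.58), ([76, 2, 84, 104], 0.52)]
st1 brush [([313, 188, 33, 67], 0.88), ([231, 202, 54, 73], 0.85), ([318, 92, 39, 42], 0.74)]
st1 stand [([267, 78, 99, 85], 0.69)]
37.0417
```

View pics/bd.png

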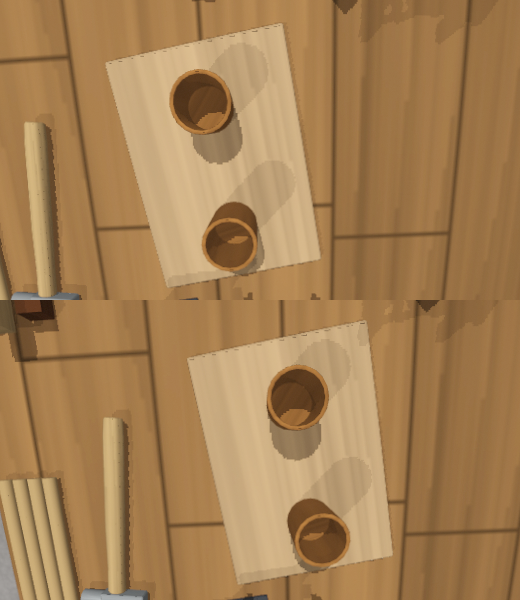

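View pics/st.png

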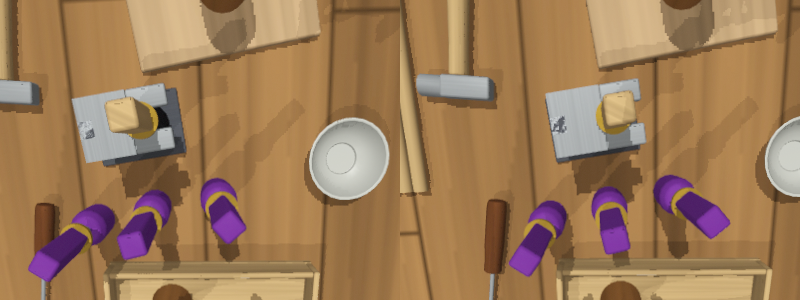

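Both pots stand upright on the board. The brush hangs in the slot, which opens to image right (towards the robot). Next I'll zoom in on the handle for its yaw.

```bash
python3 - <<'E'
from h import *
a,b=[cv2.imread(f"pics/{t}.png") for t in ("st0","st1")]
f=lambda i,x,y:cv2.resize(i[y:y+100,x:x+130],None,fx=6,fy=6,interpolation=cv2.INTER_CUBIC)[:, :780]
cv2.imwrite("pics/z1.png",f(b,255,72)); cv2.imwrite("pics/z0.png",f(a,185,72))
E
```

```text
(no output)
```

View pics/z1.png

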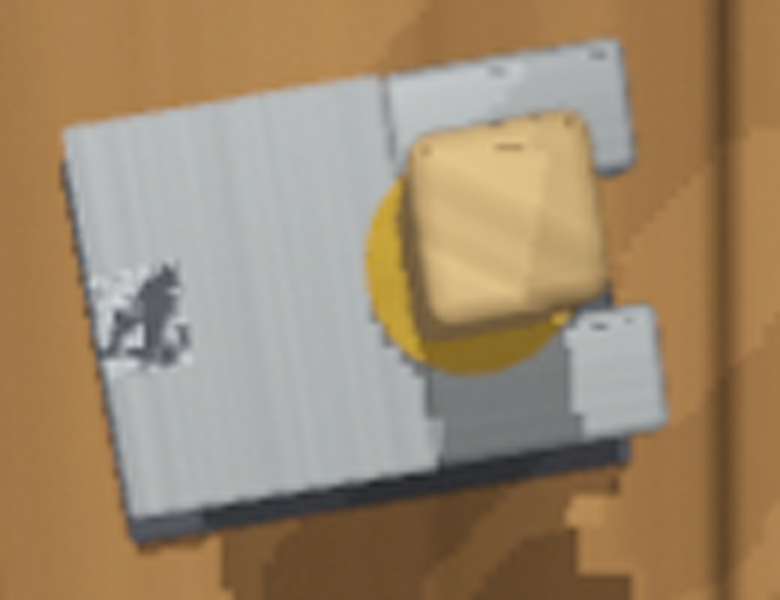

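View pics/z0.png

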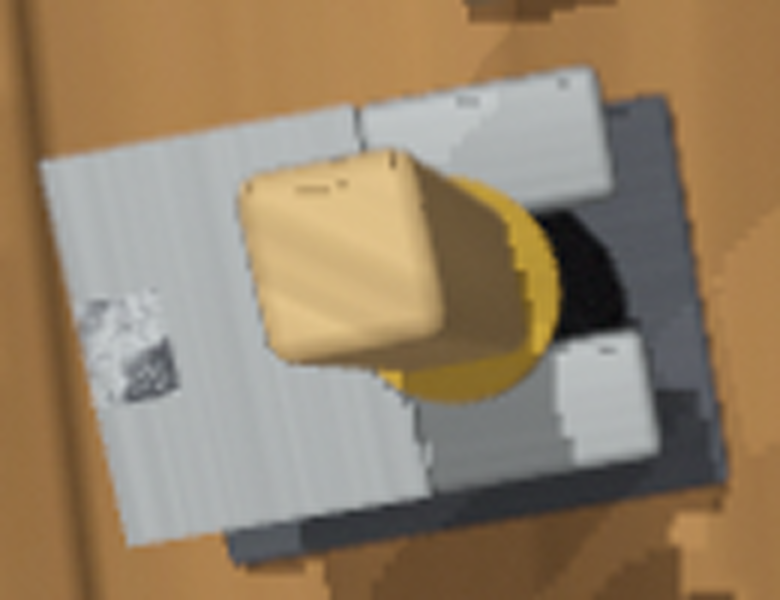

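```bash
python3 - <<'E'
from h import *
c=bot.calibration("wrist"); L=lambda t:(c,np.load(f"pics/{t}.npz")["T"])
s0,s1,b0,b1=map(L,("st0","st1","bd0","bd1"))
p1=lambda x,y:(255+x/6-.4,72+y/6-.4); p0=lambda x,y:(185+x/6-.4,72+y/6-.4)
def T(n,a,b,ca,cb):
    X,e=tri([ray(ca,a),ray(cb,b)]); print(n,np.round(X,4),round(e,4)); return X
H=T("handle top",p0(342,257),p1(508,218),s0,s1)
K=[T("plate",p0(*a),p1(*b),s0,s1) for a,b in (((42,160),(65,130)),((597,68),(618,40)),((660,460),(665,428)),((130,545),(133,515)))]
T("slot mouth",p0(624,262),p1(642,235),s0,s1)
for cp,p,pts in ((s0,p0,((42,160),(597,68),(660,460),(130,545))),(s1,p1,((65,130),(618,40),(665,428),(133,515)))):
    V=np.array([onplane(cp,p(*q),.130)[:2] for q in pts]); d=V[0]-V[1]; e=V[3]-V[2]; 
    print("fork corners",np.round(V,4).tolist(),"yaw",np.arctan2(d[1],d[0]),np.arctan2(e[1],e[0]),"L",np.linalg.norm(d),np.linalg.norm(V[0]-V[3]),"front mid",(V[1]+V[2])/2)
    
for cp,p,pts in ((s0,p0,((242,188),(405,152),(440,325),(280,360))),(s1,p1,((410,145),(585,118),(605,280),(432,325)))):
    V=np.array([onplane(cp,p(*q),.226)[:2] for q in pts]); d=V[0]-V[1]; e=V[3]-V[2]; print("handle",np.arctan2(d[1],d[0]),np.arctan2(e[1],e[0]),np.linalg.norm(d),np.linalg.norm(V[0]-V[3]),V.mean(0))
for n,a,b,z in (("tall",(290,244),(382,240),.117),("mid",(261,101),(357.5,98),.097)):
    T(n,a,b,b0,b1); print([onplane(cp,q,z)[:2] for cp,q in ((b0,a),(b1,b))])
print(bw(0,.075),bw(0,-.075))
E
```

```text
handle top [ 0.619  -0.028   0.2228] 0.0
plate [ 0.6813 -0.0506  0.1306] 0.0002
plate [ 0.5947 -0.061   0.1232] 0.0
plate [ 0.5881 -0.0012  0.1252] 0.0004
plate [0.6748 0.0086 0.1288] 0.0
slot mouth [ 0.5919 -0.0314  0.1282] 0.0001
fork corners [[0.6815, -0.0509], [0.5942, -0.0601], [0.5878, -0.0009], [0.6744, 0.0086]] yaw 0.10540125503574016 0.10893856208138326 L 0.08778394863399251 0.0599081914507496 front mid [ 0.59100756 -0.03049935]
fork corners [[0.6814, -0.0505], [0.5955, -0.0601], [0.5887, -0.0017], [0.6746, 0.0085]] yaw 0.11139956141695243 0.11819337859109356 L 0.0864532680813351 0.05938280292475516 front mid [ 0.59207976 -0.03087769]
handle 0.15622725434413484 0.15892329578031952 0.01943918313241652 0.019545882918735765 [ 0.61842537 -0.0277933 ]
handle 0.10638346790496972 0.2067610316879065 0.020333470082642472 0.020170336138433366 [ 0.61918381 -0.02781548]
tall [ 0.5288 -0.1792  0.11  ] 0.0002
[array([ 0.52824307, -0.18142428]), array([ 0.53000248, -0.18098746])]
mid [ 0.5513 -0.3274  0.0903] 0.0007
[array([ 0.55039574, -0.32746921]), array([ 0.55200829, -0.32614763])]
[ 0.5288474  -0.18141075] [ 0.5521526  -0.32958925]
```

Slot point is about (0.619, −0.028) with stand yaw 0.11, and the handle centre agrees. Pots are at (0.529, −0.181) and (0.552, −0.328). Next: take the brush, then recheck the pots.

```bash
cat >> h.py <<'E'
QS=down(-np.pi+.115); S=np.array([.619,-.0278]); SX=np.array([np.cos(.112),np.sin(.112)]); ZG=.166
POTS={"tall_pot":(np.array([.529,-.1813]),.105,.030,.030),"mid_pot":(np.array([.552,-.3285]),.085,.030,.032)}
def expect(cp,n,xy):
    _,h,r0,r1=POTS[n]; a=np.linspace(0,2*np.pi,60)
    P=np.vstack([np.c_[xy[0]+r*np.cos(a),xy[1]+r*np.sin(a),0*a+z] for r,z in ((r0,.012),(r1,.012+h))])
    q=proj(cp,P); lo,hi=q.min(0),q.max(0); return np.r_[lo,hi-lo]
def check(tag,view=(.54,-.10,.36)):
    bot.move_pose(view,QS); bot.wait(.2); cp=cam_pose("wrist"); im=bot.camera("wrist"); np.savez(f"pics/{tag}.npz",T=cp[1]); cv2.imwrite(f"pics/{tag}.png",im[:,:,::-1])
    for n in POTS: print(tag,n,"exp",np.round(expect(cp,n,POTS[n][0])).astype(int),[(np.round(d["bbox"]).astype(int).tolist(),round(d["confidence"],2)) for d in bot.search_frame("wrist",n)][:3])
E
python3 - <<'E'
from h import *
bot.set_gripper(1.0)
bot.move_pose([*S,.34],QS)
print("hit",bot.move_linear([*S,ZG],speed=.1,until_force=8),bot.read_position())
bot.set_gripper(0.,grasp_force=60); print("w",bot.read_gripper_width(),bot.read_finger_force(),bot.read_ft_force())
bot.move_linear([*S,ZG+.008],speed=.05); print(bot.read_ft_force())
print("hit",bot.move_linear([*(S-.065*SX),ZG+.008],speed=.08,until_force=12),bot.read_position())
bot.move_linear([*(S-.065*SX),.36],speed=.15)
print("w",bot.read_gripper_width(),bot.read_ft_force())
check("k0"); print(bot.read_clock())
E
```

```text
hit False [ 0.61939513 -0.02786328  0.16659211]
w 0.24949800990637258 58.91097128391266 [-0.25439917 -0.36475667  1.34281679]
[-0.26004535 -0.61981388 -0.8569912 ]
hit False [ 0.55497323 -0.03512627  0.17415613]
w 0.25013908675649316 [ 0.54737464  0.67137667 -1.06937825]
k0 tall_pot exp [305  93  61  64] [([307, 94, 56, 62], 0.95)]
k0 mid_pot exp [297 -76  68  99] [([302, 0, 53, 24], 0.61), ([232, 1, 189, 188], 0.28)]
43.5917
```

View pics/k0.png

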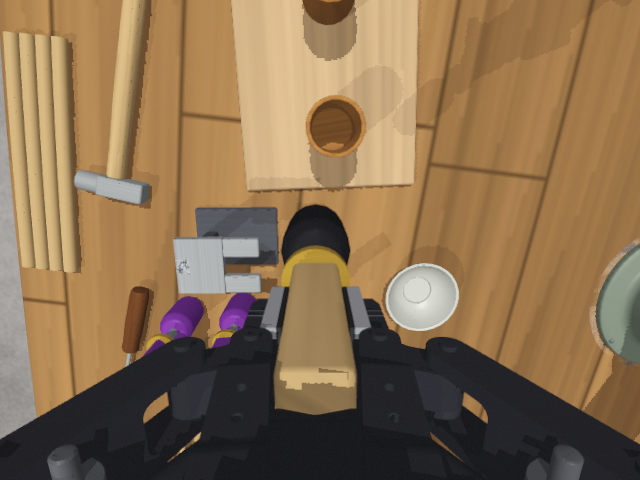

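The brush is held straight between the pads, the tall pot sits where expected at (335,126), and the mid pot shows at the top edge. Brushing the tall pot.

```bash
cat >> h.py <<'E'
def brush(xy,h):
    zb=.012+.008+.005+.146; zu=.012+h-.005+.146
    bot.move_pose([*xy,.36],QS); bot.wait(.2)
    bot.move_linear([*xy,.012+h+.02+.146],speed=.15)
    for k,z in enumerate((zb,zu,zb)):
        hit=bot.move_linear([*xy,z],speed=.06,until_force=12); bot.wait(.35)
        print(k,"hit",hit,np.round(bot.read_position(),4),"want",round(z,4),np.round(bot.read_ft_force(),1))
        if hit and abs(bot.read_position()[2]-z)>.008: print("STOPPED"); return
    bot.move_linear([*xy,.36],speed=.12)
E
python3 - <<'E'
from h import *
brush(POTS["tall_pot"][0],.105)
print("w",bot.read_gripper_width())
check("k1",(.55,-.22,.38)); print(bot.read_clock())
E
```

```text
0 hit False [ 0.529  -0.1813  0.1711] want 0.171 [-0.2  0.1 -2. ]
1 hit False [ 0.529  -0.1813  0.2579] want 0.258 [ 0.5 -1.3 -1.4]
2 hit False [ 0.529  -0.1813  0.1711] want 0.171 [ 0.2 -0.5 -1.7]
w 0.24975634837451205
k1 tall_pot exp [302 197  54  67] [([318, 200, 36, 47], 0.75)]
k1 mid_pot exp [294  66  60  63] [([296, 72, 58, 61], 0.87)]
53.5333
```

```bash
python3 - <<'E'
from h import *
brush(np.array([.552,-.327]),.085)
print("w",bot.read_gripper_width())
check("k2",(.55,-.22,.38)); print(bot.read_clock())
E
```

```text
0 hit False [ 0.552  -0.327   0.1711] want 0.171 [ 0.2  0.2 -1.3]
1 hit False [ 0.552  -0.327   0.2379] want 0.238 [ 0.9 -0.5  0.2]
2 hit False [ 0.5521 -0.327   0.1712] want 0.171 [-0.6 -0.4 -1.4]
w 0.251058827492946
k2 tall_pot exp [303 199  54  67] [([319, 203, 35, 47], 0.89)]
k2 mid_pot exp [294  68  60  63] [([294, 72, 61, 61], 0.79)]
62.9083
```

View pics/k2.png

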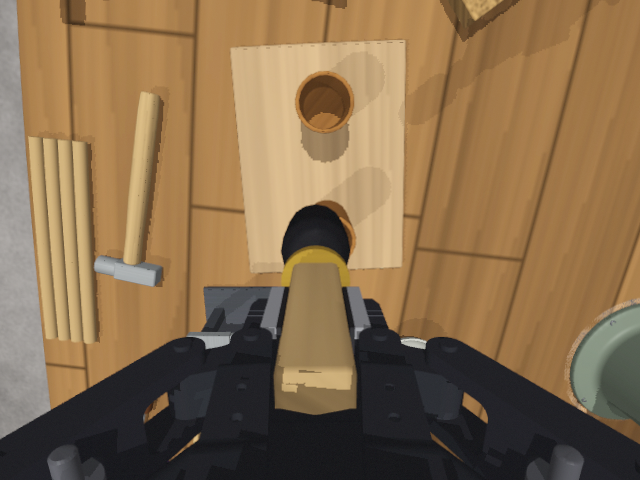

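The mid pot stands in place at (324,102), the tall pot is partly behind the brush, and the brush sits unchanged in the grip. Hanging it back.

```bash
python3 - <<'E'
from h import *
F=S-.07*SX
bot.move_pose([*F,.36],QS); bot.wait(.2)
bot.move_linear([*F,ZG+.008],speed=.15)
print("hit",bot.move_linear([*S,ZG+.008],speed=.05,until_force=10),bot.read_position())
print("hit",bot.move_linear([*S,ZG-.002],speed=.02,until_force=4),bot.read_position(),bot.read_ft_force())
bot.set_gripper(1.0); bot.wait(.3)
bot.move_linear([*S,.36],speed=.1)
bot.move_pose([.57,.06,.36],Q); bot.wait(.3)
cp=cam_pose("wrist"); im=bot.camera("wrist")
print("handle top px exp",proj(cp,[*S,.226])); a=im[:300,120:520,::-1].copy()
check("k3",(.55,-.20,.38)); b=cv2.imread("pics/k3.png")[:300,120:520]
cv2.imwrite("pics/end.png",np.hstack([a,b])); print(bot.read_clock())
E
```

```text
hit False [ 0.61872414 -0.02781043  0.17404504]
hit True [ 0.61895378 -0.027828    0.16617003] [-0.27630838 -0.54266058  3.43445976]
handle top px exp [[240.69439527 113.73917107]]
k3 tall_pot exp [305 182  55  65] [([310, 186, 48, 60], 0.58)]
k3 mid_pot exp [298  45  61  68] [([300, 49, 58, 64], 0.92)]
72.5
```

View pics/end.png

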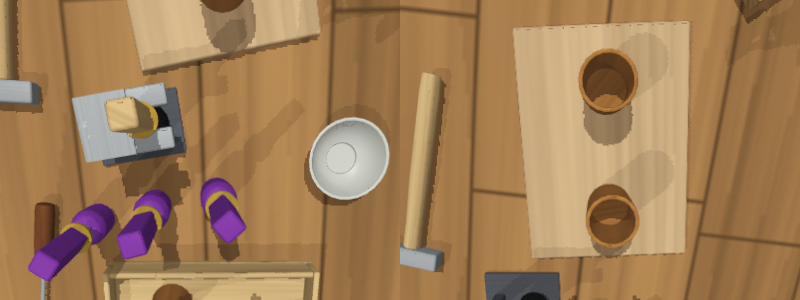

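The brush hangs in the slot as before: handle top at crop (122,115), expected (121,114). Both pots stand on the board and the other things are where they were.

```bash
python3 -c "
from cell import bot
print(bot.close_job())"
```

```text
the job is handed in; nothing more can be done
None
```

The job is handed in, result not shown: the tall and mid pots (no short pot was present) stand brushed on the board, the brush is back in its stand, and the blank was left in the crate.

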